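# Level the flow-rack shelf with its screw foot

### The job

Lay the yellow spirit level lengthwise in the middle of the bare front strip of the beige shelf and let go of it, then turn the black knob of the levelling foot until the bubble stands midway between the two black lines (leave the other things on the table where they are). Then press the level down on the shelf with about 10 N (anywhere near its middle) and finish while still pressing, the bubble still between the lines.

Things in the scene. Friction and masses are not known exactly. Their poses are not given: they have to be found in the camera images.
- level_mid (a point): Centre of the yellow spirit level, half-way up. A loose bar 220 mm long (its x axis), 32 mm wide (y), 46 mm high (z, up), about 0.35 kg, standing on its base on the table; grip it across its width. A green vial window 80 mm long with a white bubble and two black lines is flush in the middle of its top; any part of the top may be pressed.
- level: The same spirit level; its origin is the centre of its underside, 23 mm below level_mid, with the same axes.
- bubble (a joint): Position of the white bubble along the level's x axis, in m: 0 midway between the two black lines, limits -0.025 and +0.025. The bubble moves to the higher end (about 1.33 mm per mrad of tilt) and takes about 1 s to settle. It is 20 mm long and the lines are 31 mm apart, so it stands between them within 5 mm of centre.
- shelf: Beige steel shelf, 220 mm (x) by 340 mm (y, to the left), deck about 100 mm above the table; placed at varying position and yaw. Hinged at its left end (+y), carried at its right end (-y) by the screw foot; origin on the hinge at deck height, 150 mm to +y of the deck's middle. Only the knob moves it; at the start its right end is always a little low.
- strip (a point): Middle of the bare flat front strip of the shelf's deck, on the surface. Axes: y along the shelf's length (lay the level's x along it, either way round), z up. The strip is 110 mm wide (x) and 340 mm long (y); behind it, from 77 mm to +x of this point, lie low rows of white roller wheels, 9 mm high to look at (4 mm to touch).
- knob_grip (a point): On the upright axis of the foot's round black knob (40 mm across, 30 mm high), half-way up it: top 15 mm above, lug plate 35 mm below. Does not turn with the knob. Grip from above at any yaw; friction 0.1 N m. Clockwise from above raises the right end: 1 rad moves the bubble 8 mm to the right (-y) end of a level on the shelf; 1.5 to 2.7 rad are needed in all.
- spray_can: Bystander: upright can 56 mm across, 170 mm high; origin at its underside.
- wrench: Bystander: steel wrench lying on the table.
- screwdriver: Bystander: screwdriver lying on the table, right of the shelf.
- spare_foot: Bystander: spare steel levelling foot 48 mm across, 55 mm high, standing on the table.
- wheel: Bystander: white roller wheel 44 mm across, 18 mm high.
- carton: Bystander: cardboard carton 140 x 100 x 90 mm, right of the shelf.
There are look-alikes about, which are no part of the job. There is more than one size of the level; the job needs the smaller.

How it is judged:
On the way, in this order (a step that is already met when the one before it is completed fails the run):
1. the level lies flat and lengthwise on the shelf's front strip, let go (x of level_mid in the frame of strip between -0.035 and 0.035 m and y of level_mid in the frame of strip between -0.06 and 0.06 m and z of level_mid in the frame of strip between 0.018 and 0.027 m and angle between the x axis of level_mid and the y axis of strip, either way round below 0.15 rad and angle between the z axis of level_mid and the z axis of strip, either way round below 0.006 rad and contact force between level and the fingers below 0.3 N), for 1 s.
2. the foot has been turned until the bubble stands between the lines, the level lying free on the shelf (all of step 1 and value of joint bubble between -0.005 and 0.005 m), for 0.5 s.
At the end, for the whole second after the job is handed in: Level flat on the front strip, within 35 mm across and 60 mm along of its middle and 0.15 rad of lengthwise; bubble within 5 mm of centre; fingers still pressing with over 3 N, so that the level bears on the shelf with 7.5 to 35 N, weight (about 3.5 N) included (x of level_mid in the frame of strip between -0.035 and 0.035 m and y of level_mid in the frame of strip between -0.06 and 0.06 m and z of level_mid in the frame of strip between 0.018 and 0.027 m and angle between the x axis of level_mid and the y axis of strip, either way round below 0.15 rad and angle between the z axis of level_mid and the z axis of strip, either way round below 0.006 rad and value of joint bubble between -0.005 and 0.005 m and contact force between level and shelf between 7.5 and 35 N and contact force between level and the fingers above 3 N); the arm keeps its last pose, push and grip.
It fails at once if another thing on the table is moved more than 30 mm (distance of any of spray_can, wrench, screwdriver, spare_foot, wheel, carton from where it was at the start of the episode above 0.03 m).
It also fails if it takes over 72 s, if anything falls off the work surface, if the arm or the gripper's body presses on something with over 40 N, if the wrist force passes 120 N, or if a joint passes its speed limit or range.

### The arm

A 6-joint arm with a two-finger parallel gripper is mounted at the origin on the work surface. World frame = base frame: x ahead of the robot, y to its left, z up, the work surface at z = 0. Lengths are in m, angles in rad, forces in N, time in s.
With the tool pointing down it reaches from about 0.3 to 0.775 m from the base axis. Payload 14.6 kg.
Tool frame: the origin (TCP) lies on the centre line of the jaws, within the pads' length; the fingertips stand 19 mm ahead of it and the grasp point (between the pads) is the TCP; y points along the fingers, x is the direction in which the jaws open and shut, and the axes are right-handed (so a half turn about y gives the same grasp; the last joint's range is limited). The gripper opens to 94 mm and grips with 3 to 60 N. Pads are 16 mm wide; open, the fingers measure 119 mm over their backs; the gripper's body (75 mm by 177 mm) begins 78 mm behind the grasp point.
Start: joints at [1.057, 0.3, 1.521, -0, 1.321, -0.067], TCP at [0.238, 0.496, 0.224] pointing down, gripper open.
Joint ranges: [-3.03, 3.03], [-0.79, 2.21], [0.23, 2.52], [-1.04, 4.18], [0, 3.07], [-2.55, 2.55]. Speed limits (rad/s): [2.22, 2.22, 2.57, 3.14, 3.14, 3.14].

### API

Orientations are given as [roll, pitch, yaw] about the fixed x, y, z axes, in that order (R = Rz(yaw) Ry(pitch) Rx(roll)).
In Python, from station import ctrl, optics gives the robot as it stands.
- The arm moves only by the tool jog_arm, never from a script. Its argument "targets" is a list of rows, each a list of 3 entries, a list of its own where there are three numbers: the finger opening in cm, from 0 to 9.4, then the shift along the tool's x, y, z in cm, then the turn about the tool's y in rad. A call has 1 to 10 rows; each row is the pose to reach, as a shift and turn from the pose commanded when the call began, along the tool's axes at that moment; what a row does not reach only later rows make up. A row lasts 1/10 s, in which the tool goes at most 50 mm and 8.59 degrees, less where a joint would pass 70% of its speed; a pose out of reach is approached as far as the arm can. A call with a gripper value outside its range is refused whole. The fingers move at their own pace and stop on an object; "grip_force" is the grip in N (left out, the last holds). Time passes only in rows, so rows that repeat a pose let the fingers close. It gives the time, the measured TCP pose, the force and the opening at its end, in the units of the state.
- ctrl.get_obs(): the state, without advancing time (a new reading comes with each control period).
- optics.camera(name): name is "scene" or "top" or "wrist"; returns a dict with "img" (480x640x3 uint8, red, green, blue), "range_z" (480x640 float32, m along the optical axis (not along the pixel's ray), 0 where there is no reading), "camera_matrix" (3x3 intrinsics, pixels), "k1" (the pictures are not rectified: a ray, as slopes to the right and down, at radius r is drawn at 1 + k1 r^2 times it, then the intrinsics apply), "world_to_cam" (4x4, takes a point from world to camera coordinates); the wrist camera has in their place "mount" (4x4, takes a point from camera to tool coordinates, whose origin is the TCP and whose axes are the tool frame's). Camera axes: x right, y up, looking along -z (the intrinsics and any distortion apply to the point x, -y, -z); pixel columns grow to the right and rows downward; lengths in m; the calibration is good to about 2 mm. A picture is of the moment at which its call begins: read the wrist's pose just before it.
- ctrl.hand_in(): hands the job in, once; it reports no verdict.
The state is a dict: "time_s": time; "qpos": joint angles; "joint_vel": joint speeds; "tau": joint torques, N m; "ee_pos": TCP position; "eef_rot": TCP orientation; "force": force on the tool from outside, world axes, zero at the start; "moment": the same for the moment, N m; "grip_width": finger opening in m.
Only numpy, scipy, OpenCV 4.12 (cv2) and the standard library are available. Lean on these libraries where they do the work, as an engineer would, in place of code of your own. Each camera call takes 0.05 s, during which the arm holds its last target. There are 200 camera calls.

## Working session

There is one attempt and no reset: what is moved stays moved. The work goes in short steps, Python scripts to look and compute and a tool call to move; the robot and the scene stay as the last step left them, time stands still between calls to the robot, and variables do not carry over. Pictures are saved under pics/ and viewed, about 8 in all and at most 12, crops included, and the job is handed in when it is done.

Besides the shell and the picture viewer there is one more tool, called after "Emit:" as name([rows], argument=value, ...), one row to a line, values as JSON. jog_arm: Moves the arm, as the interface text tells. Its arguments: {"type":"object","properties":{"targets":{"type":"array","items":{"type":"array"}},"grip_force":{"type":"number"}},"required":["targets"]}

```bash
mkdir -p pics; ls
cat > h.py <<'E'
import numpy as np, cv2
from station import ctrl, optics
from scipy.spatial.transform import Rotation as R
def toolT(o):
    T=np.eye(4);T[:3,:3]=R.from_euler('xyz',o['eef_rot']).as_matrix();T[:3,3]=o['ee_pos'];return T
def shot(n):
    o=ctrl.get_obs();c=optics.camera(n)
    c['c2w']=toolT(o)@np.array(c['mount']) if 'mount' in c else np.linalg.inv(c['world_to_cam'])
    return c
def rays(c,uv):
    K=np.array(c['camera_matrix']);k=c['k1']
    p=cv2.undistortPoints(np.array(uv,float).reshape(-1,1,2),K,np.array([k,0,0,0.])).reshape(-1,2)
    return np.c_[p[:,0],-p[:,1],-np.ones(len(p))]
def plane(c,uv,z):
    d=rays(c,uv)@c['c2w'][:3,:3].T;o=c['c2w'][:3,3]
    return o+d*((z-o[2])/d[:,2])[:,None]
def deep(c,uv):
    uv=np.array(uv,int).reshape(-1,2);z=c['range_z'][uv[:,1],uv[:,0]]
    return (rays(c,uv)*z[:,None])@c['c2w'][:3,:3].T+c['c2w'][:3,3]
def save(c,f): cv2.imwrite('pics/'+f,c['img'][:,:,::-1])
E
python3 - <<'E'
from h import *
print(ctrl.get_obs())
for n in('top','scene'):
    c=shot(n);save(c,n+'0.png');np.save(n+'0.npy',c,allow_pickle=True);print(n,c['camera_matrix'],c['k1'],c['c2w'].round(3))
E
```

```text
pics
{'time_s': 0.0, 'qpos': array([ 1.05740838e+00,  3.00463224e-01,  1.52160264e+00,  2.43746671e-05,
        1.32068172e+00, -6.65795663e-02]), 'joint_vel': array([-0.00042403, -0.00186713,  0.00085378, -0.00052453,  0.00027637,
       -0.00046995]), 'tau': array([ 1.72010099e-03, -5.31794930e+01, -3.52750075e+01,  7.09187379e-02,
        2.41974351e-02, -7.66186781e-05]), 'ee_pos': array([0.23751579, 0.49579929, 0.22388152]), 'eef_rot': array([-1.57069593e+00,  1.15079754e-03,  1.12398196e+00]), 'force': array([ 0.68878009, -0.65022839,  0.15739201]), 'moment': array([-0.06038862,  0.00809587, -0.04260405]), 'grip_width': 0.09387054688552544}
top [[436.7883072    0.         319.11479729]
 [  0.         436.7883072  240.82881694]
 [  0.           0.           1.        ]] -0.07160532090640878 [[ 0.025  0.99  -0.141  0.349]
 [-0.999  0.028  0.019 -0.016]
 [ 0.022  0.141  0.99   1.157]
 [ 0.     0.     0.     1.   ]]
scene [[434.30641686   0.         316.22323699]
 [  0.         434.30641686 241.60571857]
 [  0.           0.           1.        ]] -0.01765169455740502 [[-0.479 -0.705  0.522  1.035]
 [ 0.878 -0.394  0.273  0.262]
 [ 0.013  0.589  0.808  0.973]
 [ 0.     0.     0.     1.   ]]
```

View pics/top0.png

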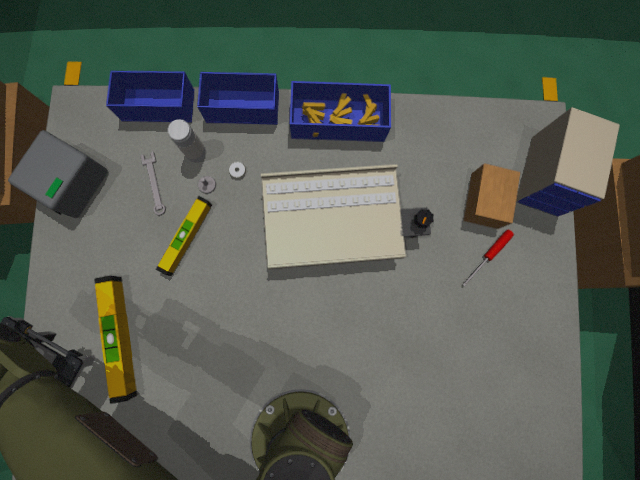

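View pics/scene0.png

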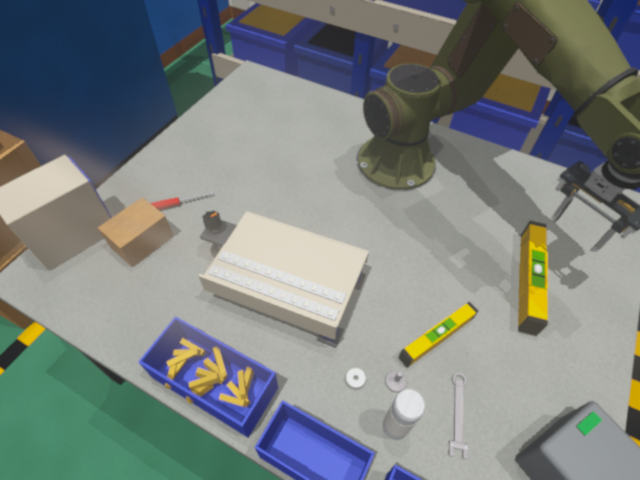

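Top view: two yellow levels, the small one at (184,236) and the larger at (115,338). The shelf is at (333,217) with its bare strip toward the robot, and the knob is at (424,218). The one at (184,236) should be the job's level because it is smaller; I'll check its size and take a crop.

Run:
```python
from h import *
for n in('top','scene'):
    c=np.load(n+'0.npy',allow_pickle=True).item()
    hsv=cv2.cvtColor(c['img'],cv2.COLOR_RGB2HSV)
    m=cv2.inRange(hsv,(20,150,80),(35,255,255))|cv2.inRange(hsv,(36,100,60),(75,255,255))*(0 if n=='scene' else 1)
    m=cv2.morphologyEx(m,cv2.MORPH_CLOSE,np.ones((9,9)))
    for k in cv2.findContours(m,0,2)[0]:
        if cv2.contourArea(k)<500: continue
        b=cv2.boxPoints(cv2.minAreaRect(k)); P=plane(c,b,.046)
        print(n,'yellow',cv2.minAreaRect(k)[0],'sides',np.linalg.norm(P[0]-P[1]).round(3),np.linalg.norm(P[1]-P[2]).round(3),'ctr',P.mean(0).round(4))
    m=cv2.inRange(hsv,(15,20,120),(32,90,255))
    for k in cv2.findContours(m,0,2)[0]:
        if cv2.contourArea(k)<3000: continue
        a=cv2.approxPolyDP(k,5,True).reshape(-1,2);print(n,'beige',a.tolist());print(plane(c,a,.1).round(3).tolist())
c=np.load('top0.npy',allow_pickle=True).item()
for uv in [(330,235),(290,225),(380,230),(270,190),(184,236),(115,338),(424,218),(423,212)]: print(uv,deep(c,uv).round(3))
i=c['img'][:,:,::-1]
a=cv2.resize(i[190:285,145:225],None,fx=5,fy=5,interpolation=2);b=cv2.resize(i[265:410,85:145],None,fx=3.2,fy=3.2);d=cv2.resize(i[195:250,390:440],None,fx=5,fy=5)
H=480;z=np.zeros((H,850,3),np.uint8);x=0
for q in(a,b,d):
    q=q[:H];z[:q.shape[0],x:x+q.shape[1]]=q;x+=q.shape[1]+5
cv2.imwrite('pics/crop1.png',z[:,:800])
```

```text
top yellow (599.1121215820312, 390.8056945800781) sides 0.104 0.454 ctr [ 0.1385 -0.775   0.046 ]
top yellow (114.8384780883789, 338.20770263671875) sides 0.075 0.289 ctr [0.2475 0.4711 0.046 ]
top yellow (12.786886215209961, 286.8442687988281) sides 0.182 0.076 ctr [0.3654 0.7538 0.046 ]
top yellow (182.13706970214844, 234.58120727539062) sides 0.202 0.034 ctr [0.5147 0.3156 0.046 ]
top yellow (340.583251953125, 108.50277709960938) sides 0.085 0.206 ctr [ 0.8716 -0.0865  0.046 ]
top yellow (322.4164123535156, 62.85435485839844) sides 0.438 1.962 ctr [ 1.0397 -0.037   0.046 ]
top beige [[396, 171], [262, 179], [268, 267], [405, 256]]
[[0.683, -0.226, 0.1], [0.652, 0.11, 0.1], [0.432, 0.086, 0.1], [0.468, -0.248, 0.1]]
top beige [[571, 108], [555, 180], [603, 198], [618, 124]]
[[0.879, -0.703, 0.1], [0.676, -0.643, 0.1], [0.634, -0.773, 0.1], [0.842, -0.836, 0.1]]
scene yellow (205.54922485351562, 376.5129089355469) sides 0.079 0.058 ctr [ 0.8669 -0.0873  0.046 ]
scene yellow (440.345947265625, 331.4757385253906) sides 0.206 0.038 ctr [0.5182 0.3234 0.046 ]
scene yellow (533.0, 273.5)
[... 1028 characters left out ...]
1], [0.712, -0.431, 0.1], [0.726, -0.444, 0.1], [0.705, -0.539, 0.1], [0.668, -0.534, 0.1], [0.554, -0.819, 0.1]]
scene beige [[244, 0], [434, 53], [455, 23], [381, 0]]
[[-0.485, -0.902, 0.1], [-0.497, -0.067, 0.1], [-0.751, -0.068, 0.1], [-0.778, -0.402, 0.1]]
(330, 235) [[ 0.515 -0.063  0.1  ]]
(290, 225) [[0.537 0.036 0.1  ]]
(380, 230) [[ 0.532 -0.187  0.093]]
(270, 190) [[0.623 0.088 0.105]]
(184, 236) [[0.51  0.311 0.047]]
(115, 338) [[0.248 0.462 0.063]]
(424, 218) [[ 0.555 -0.283  0.147]]
(423, 212) [[ 0.57  -0.282  0.145]]Traceback (most recent call last):
  File "<stdin>", line 21, in <module>
ValueError: could not broadcast input array from shape (275,250,3) into shape (275,248,3)
```

Run:
```python
from h import *
c=np.load('top0.npy',allow_pickle=True).item()
hsv=cv2.cvtColor(c['img'],cv2.COLOR_RGB2HSV)
m=cv2.inRange(hsv,(20,150,80),(75,255,255));m[:,:140]=0;m[:190]=0;m[290:]=0;m[:,230:]=0
m=cv2.morphologyEx(m,cv2.MORPH_CLOSE,np.ones((9,9)))
k=max(cv2.findContours(m,0,2)[0],key=cv2.contourArea)
P=plane(c,cv2.boxPoints(cv2.minAreaRect(k)),.046);e=max([P[1]-P[0],P[2]-P[1]],key=np.linalg.norm)
print('yaw',np.arctan2(e[1],e[0]))
g=cv2.inRange(hsv,(38,120,60),(75,255,255))&m;mo=cv2.moments(g,True);print('green ctr',plane(c,(mo['m10']/mo['m00'],mo['m01']/mo['m00']),.046).round(4))
T=toolT(ctrl.get_obs());print(T[:3,:3].round(3))
i=c['img'][:,:,::-1]
z=np.zeros((480,800,3),np.uint8);x=0
for q,f in((i[190:285,145:225],4),(i[265:410,85:145],3.2),(i[195:250,390:440],4)):
    q=cv2.resize(q,None,fx=f,fy=f,interpolation=2);z[:q.shape[0],x:x+q.shape[1]]=q;x+=q.shape[1]+5
cv2.imwrite('pics/crop1.png',z)
```

```text
yaw -0.4714128921894773
green ctr [[0.5139 0.3171 0.046 ]]
[[ 0.432 -0.    -0.902]
 [ 0.902 -0.001  0.432]
 [-0.001 -1.     0.   ]]
```

View pics/crop1.png

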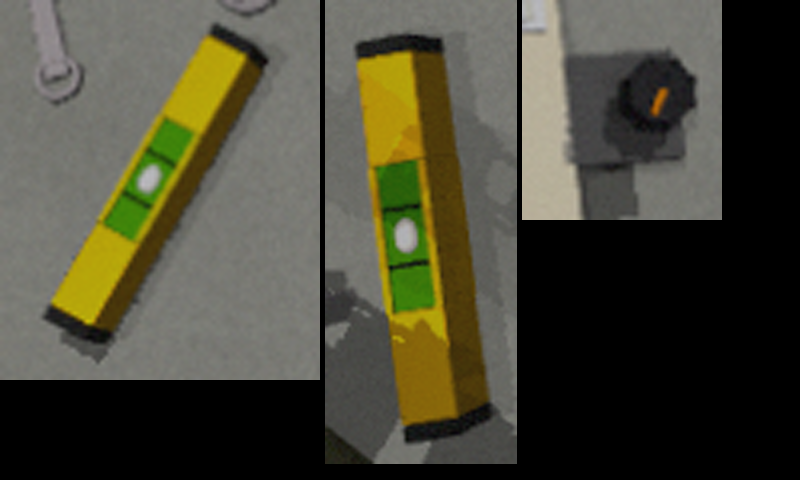

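Left crop is the small level (pixel 184,236): 0.047 m tall by depth, about 0.22 m with its caps. The other is 0.063 m tall and 0.29 m long, so it is the look-alike. I'll move above the small one.

Emit:
jog_arm([
  [9.4,[-4.2,0,-32.7],0],
  [9.4,[-4.2,0,-32.7],0],
  [9.4,[-4.2,0,-32.7],0],
  [9.4,[-4.2,0,-32.7],0],
  [9.4,[-4.2,0,-32.7],0],
  [9.4,[-4.2,0,-32.7],0],
  [9.4,[-4.2,0,-32.7],0],
  [9.4,[-4.2,0,-32.7],0],
  [9.4,[-4.2,0,-32.7],0],
  [9.4,[-4.2,0,-32.7],0],
], grip_force=20)

```text
time_s: 1.1
ee_pos: [0.5136, 0.3175, 0.2243]
eef_rot: [-1.57, 0.0, 1.125]
force: [-0.3, 0.6, -0.2]
grip_width: 0.094
```

Run:
```python
from h import *
c=shot('wrist');save(c,'w1.png');np.save('w1.npy',c,allow_pickle=True);print(ctrl.get_obs()['ee_pos'],c['c2w'].round(3))
hsv=cv2.cvtColor(c['img'],cv2.COLOR_RGB2HSV)
m=cv2.inRange(hsv,(38,120,60),(75,255,255))
for k in cv2.findContours(cv2.morphologyEx(m,3,np.ones((15,15))),0,2)[0]:
    if cv2.contourArea(k)<300: continue
    b=cv2.boxPoints(cv2.minAreaRect(k));P=plane(c,b,.046);e=max([P[1]-P[0],P[2]-P[1]],key=np.linalg.norm)
    print(b.round().tolist(),P.mean(0).round(4),np.linalg.norm(P[1]-P[0]),np.linalg.norm(P[2]-P[1]),np.arctan2(e[1],e[0]))
```

```text
[0.51351612 0.31763101 0.22451147] [[ 0.432 -0.864 -0.258  0.439]
 [ 0.902  0.413  0.124  0.353]
 [-0.001 -0.286  0.958  0.384]
 [ 0.     0.     0.     1.   ]]
[[307.0, 259.0], [308.0, 182.0], [331.0, 182.0], [330.0, 259.0]] [0.5155 0.3185 0.046 ] 0.07852485464359465 0.022404057700317358 2.6714888536222547
```

View pics/w1.png

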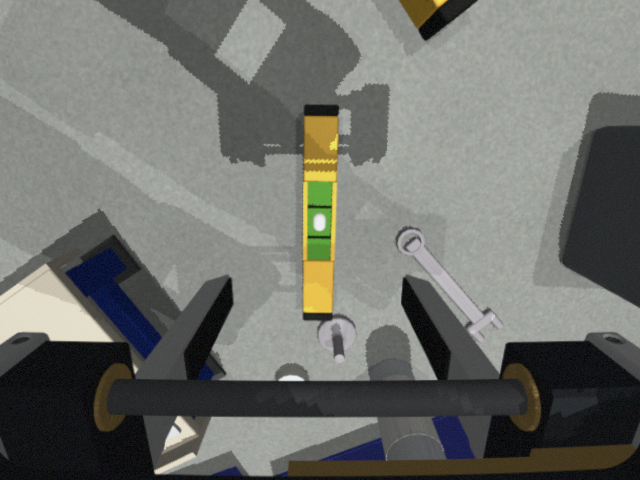

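Wrist view: the level is upright at (319,220), aligned with the jaws, and its vial measures 78.5 mm. The spare foot at (337,333) and the can are clear of the fingers. Descending to grip.

Emit:
jog_arm([
  [9.4,[0.2,5,-0.1],0.025],
  [9.4,[0.2,10,-0.1],0.025],
  [9.4,[0.2,14,-0.1],0.025],
  [9.4,[0.2,17,-0.1],0.025],
  [9.4,[0.2,19,-0.1],0.025],
  [9.4,[0.2,19.6,-0.1],0.025],
  [9.4,[0.2,19.6,-0.1],0.025],
  [2,[0.2,19.6,-0.1],0.025],
  [2,[0.2,19.6,-0.1],0.025],
  [2,[0.2,19.6,-0.1],0.025],
], grip_force=30)

```text
time_s: 2.15
ee_pos: [0.5165, 0.3185, 0.0295]
eef_rot: [-1.572, -0.001, 1.099]
force: [-0.3, 0.1, -0.0]
grip_width: 0.0734
```

Emit:
jog_arm([
  [2,[0,0,0],0],
  [2,[0,0,0],0],
  [2,[0,0,0],0],
  [2,[0,0,0],0],
  [2,[0,0,0],0],
  [2,[0,0,0],0],
])

```text
time_s: 2.75
ee_pos: [0.5162, 0.3182, 0.0285]
eef_rot: [-1.571, -0.0, 1.099]
force: [0.0, -0.2, 0.2]
grip_width: 0.0315
```

Emit:
jog_arm([
  [2,[0,-1,0],0],
  [2,[0,-4,0],0],
  [2,[0,-9,0],0],
  [2,[0,-14,0],0],
  [2,[0,-18,0],0],
  [2,[0,-20,0],0],
  [2,[0,-20,0],0],
])

```text
time_s: 3.45
ee_pos: [0.5168, 0.3186, 0.232]
eef_rot: [-1.574, -0.004, 1.099]
force: [0.7, -0.7, -2.9]
grip_width: 0.0319
```

Emit:
jog_arm([
  [2,[-2,0,-1],0.05],
  [2,[-6,0,-3],0.15],
  [2,[-10,0,-5],0.28],
  [2,[-14,0,-7],0.41],
  [2,[-18,0,-9],0.54],
  [2,[-22,0,-11],0.67],
  [2,[-26,0,-13],0.8],
  [2,[-31,0,-15],0.9],
  [2,[-34,0,-16.4],0.97],
  [2,[-35.5,0,-16.9],0.99],
])

```text
time_s: 4.45
ee_pos: [0.5043, -0.0776, 0.2268]
eef_rot: [-1.57, 0.003, 0.104]
force: [1.0, -0.3, -2.9]
grip_width: 0.0317
```

Emit:
jog_arm([
  [2,[0,0,0],0],
  [2,[0,0,0],0],
  [2,[0,0,0],0],
])

```text
time_s: 4.75
ee_pos: [0.5052, -0.0738, 0.2278]
eef_rot: [-1.57, 0.001, 0.111]
force: [-0.2, 0.3, -4.1]
grip_width: 0.032
```

Run:
```python
from h import *
c=shot('wrist');save(c,'w2.png');np.save('w2.npy',c,allow_pickle=True);t=shot('top');np.save('t2.npy',t,allow_pickle=True);print(ctrl.get_obs())
print(c['c2w'].round(3))
for uv in [(200,100),(440,100),(320,50)]: print(deep(c,uv).round(3))
```

```text
{'time_s': 4.85, 'qpos': array([-2.16930255e-01,  2.09594351e-01,  1.62537775e+00,  5.55473108e-05,
        1.30712088e+00, -3.27583404e-01]), 'joint_vel': array([-0.0016328 , -0.00212296, -0.00387839, -0.0017992 ,  0.00025492,
       -0.00179503]), 'tau': array([-2.47848155e-01, -4.91882801e+01, -3.63504553e+01,  6.01782370e-02,
        3.60998267e-02,  2.80786771e-03]), 'ee_pos': array([ 0.50537107, -0.07389075,  0.22815209]), 'eef_rot': array([-1.57058458e+00,  4.56465894e-04,  1.10638706e-01]), 'force': array([-0.88209438,  0.35019148, -4.01935475]), 'moment': array([-0.07931948,  0.0710831 ,  0.00079976]), 'grip_width': 0.03179317374556859}
[[ 0.994 -0.105 -0.031  0.497]
 [ 0.11   0.952  0.285  0.009]
 [-0.001 -0.286  0.958  0.388]
 [ 0.     0.     0.     1.   ]]
[[ 0.372  0.029 -0.   ]]
[[0.587 0.044 0.103]]
[[0.492 0.069 0.099]]
```

View pics/w2.png

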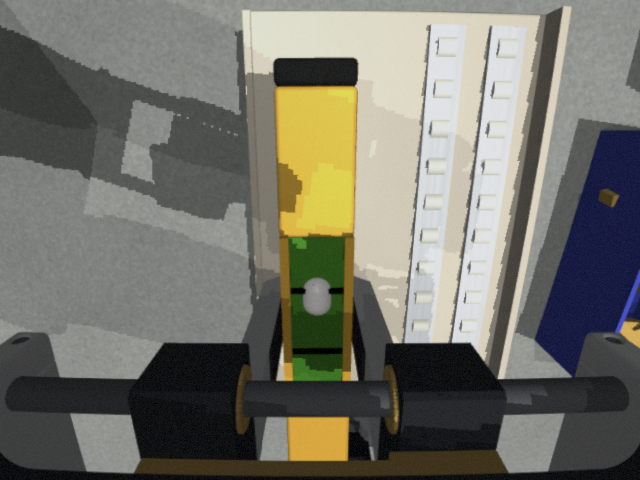

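```bash
python3 - <<'E'
from h import *
c=np.load('w2.npy',allow_pickle=True).item()
i=c['img'][:,:,::-1]
uv=[(246,14),(254,120),(261,230),(540,14),(430,26),(405,335),(516,28),(466,330)]
uv=[(244,13),(540,14),(430,26),(405,335)]
P=plane(c,uv,.1);print(P.round(4))
a=np.arctan2(*(P[2]-P[3])[[1,0]])-np.pi/2;print('yaw rail',a)
# front-edge columns by gradient in rows
g=cv2.cvtColor(i,6).astype(float)
for r in (20,40,60,120,180,220):
    d=np.diff(cv2.GaussianBlur(g,(5,5),0)[r,225:272]);ks=np.argsort(-abs(d))[:1]+225;print(r,ks,g[r,236:272:2].astype(int).tolist(),plane(c,[(ks[0],r)],.1).round(4))
E
python3 - <<'E'
import cv2
i=cv2.imread('pics/w2.png');cv2.imwrite('pics/w2c.png',cv2.resize(i[0:240,225:375],None,fx=2.5,fy=2.5))
E
```

```text
[[ 0.4346  0.0872  0.1   ]
 [ 0.6507  0.1129  0.1   ]
 [ 0.5707  0.0939  0.1   ]
 [ 0.5981 -0.1614  0.1   ]]
yaw rail 0.10671424750753133
20 [242] [145, 146, 152, 184, 221, 221, 221, 193, 221, 222, 221, 221, 221, 223, 221, 220, 219, 222] [[0.4334 0.0824 0.1   ]]
40 [242] [120, 79, 75, 94, 218, 219, 222, 201, 214, 222, 222, 221, 222, 222, 221, 222, 221, 222] [[0.4343 0.069  0.1   ]]
60 [243] [111, 76, 76, 76, 160, 205, 207, 205, 176, 210, 206, 208, 209, 208, 206, 207, 208, 211] [[0.4358 0.0554 0.1   ]]
120 [245] [77, 80, 75, 77, 77, 99, 119, 120, 119, 106, 121, 124, 126, 120, 123, 121, 123, 123] [[0.4399 0.0125 0.1   ]]
180 [249] [91, 86, 92, 96, 93, 92, 86, 102, 112, 113, 106, 113, 123, 122, 120, 122, 122, 120] [[ 0.4457 -0.0338  0.1   ]]
220 [246] [155, 155, 152, 150, 150, 123, 89, 90, 109, 130, 130, 112, 114, 119, 120, 122, 114, 118] [[ 0.4451 -0.0675  0.1   ]]
```

View pics/w2c.png

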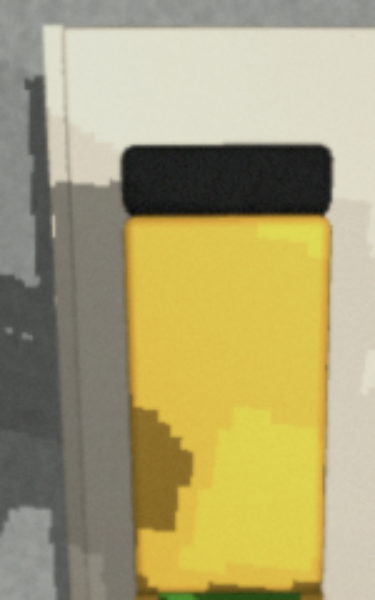

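The deck corner and rails give the strip middle at (0.506, -0.076), yaw 0.107. The held level is already within 3 mm, so I'll lower it gently.

Emit:
jog_arm([
  [2,[0,3,0.2],0.004],
  [2,[0,6,-0.2],0.004],
  [2,[0,8.5,-0.2],0.004],
  [2,[0,9.4,-0.2],0.004],
  [2,[0,9.6,-0.2],0.004],
  [2,[0,9.7,-0.2],0.004],
  [2,[0,9.7,-0.2],0.004],
])

```text
time_s: 5.55
ee_pos: [0.5061, -0.0768, 0.1325]
eef_rot: [-1.571, -0.002, 0.105]
force: [0.3, -0.6, -3.6]
grip_width: 0.0318
```

Emit:
jog_arm([
  [2,[0,0.1,0],0],
  [2,[0,0.15,0],0],
  [2,[0,0.15,0],0],
])

```text
time_s: 5.85
ee_pos: [0.5056, -0.0768, 0.1302]
eef_rot: [-1.571, -0.0, 0.105]
force: [-0.4, -0.1, -1.9]
grip_width: 0.0324
```

Emit:
jog_arm([
  [2,[0,0.1,0],0],
  [2,[0,0.1,0],0],
  [2,[0,0.1,0],0],
])

```text
time_s: 6.15
ee_pos: [0.5056, -0.0768, 0.1289]
eef_rot: [-1.571, 0.0, 0.105]
force: [0.7, -0.1, -3.5]
grip_width: 0.032
```

Emit:
jog_arm([
  [2,[0,0.1,0],0],
  [2,[0,0.1,0],0],
  [2,[0,0.1,0],0],
])

```text
time_s: 6.45
ee_pos: [0.5056, -0.0768, 0.1279]
eef_rot: [-1.571, 0.0, 0.105]
force: [0.5, -0.0, -3.4]
grip_width: 0.0318
```

Emit:
jog_arm([
  [2,[0,0.07,0],0],
  [2,[0,0.07,0],0],
  [2,[0,0.07,0],0],
])

```text
time_s: 6.75
ee_pos: [0.5056, -0.0769, 0.1274]
eef_rot: [-1.571, -0.0, 0.105]
force: [-1.0, -0.5, -0.7]
grip_width: 0.0317
```

Emit:
jog_arm([
  [6,[0,0,0],0],
  [6,[0,0,0],0],
  [6,[0,0,0],0],
  [6,[0,0,0],0],
  [6,[0,-4,0],0],
  [6,[0,-8,0],0],
  [6,[0,-11,0],0],
  [6,[0,-11,0],0],
  [6,[0,-11,0],0],
])

```text
time_s: 7.65
ee_pos: [0.5056, -0.0768, 0.2372]
eef_rot: [-1.571, -0.001, 0.105]
force: [0.2, -0.2, -1.8]
grip_width: 0.0597
```

```bash
cat > bub.py <<'E'
from h import *
def bubble(c,z=.144):
    """green vial from any view: bubble offset along level (m, + to world +y), level centre, dir"""
    hsv=cv2.cvtColor(c['img'],cv2.COLOR_RGB2HSV);g=cv2.inRange(hsv,(38,110,40),(75,255,255))
    g=cv2.morphologyEx(g,3,np.ones((9,9)))
    best=None
    for k in cv2.findContours(g,0,2)[0]:
        if cv2.contourArea(k)<100: continue
        b=cv2.boxPoints(cv2.minAreaRect(k));P=plane(c,b,z);C=P.mean(0)
        if np.linalg.norm(C[:2]-[.506,-.076])<.07: best=(k,P,C)
    if best is None: return None
    k,P,C=best;m=np.zeros(g.shape,np.uint8);cv2.drawContours(m,[k],-1,255,-1)
    e=max([P[1]-P[0],P[2]-P[1]],key=np.linalg.norm);L=np.linalg.norm(e);e=e/L;e=e*np.sign(e[1])
    w=m&cv2.inRange(hsv,(0,0,100),(180,90,255));d=m&cv2.inRange(hsv,(0,0,0),(180,255,45))
    ys,xs=np.nonzero(w);s=(plane(c,np.c_[xs,ys],z)-C)@e
    yd,xd=np.nonzero(d);sd=(plane(c,np.c_[xd,yd],z)-C)@e if len(yd) else np.array([np.nan])
    lo,hi=sd[(sd<-.005)&(sd>-.03)],sd[(sd>.005)&(sd<.03)]
    return dict(L=L,C=C.round(4),yaw=np.arctan2(e[1],e[0])-np.pi/2,bub=s.mean() if len(s) else None,ext=(s.min(),s.max()) if len(s) else None,lines=(lo.mean() if len(lo) else None,hi.mean() if len(hi) else None),n=len(s))
E
python3 - <<'E'
from bub import *
print(ctrl.get_obs()['time_s'],ctrl.get_obs()['ee_pos'],ctrl.get_obs()['force'])
for n in('top','scene','wrist'):
    c=shot(n);save(c,n+'3.png');np.save(n+'3.npy',c,allow_pickle=True);print(n,bubble(c))
# knob: black round near expected place
for n in('top','scene'):
    c=np.load(n+'0.npy',allow_pickle=True).item()
    hsv=cv2.cvtColor(c['img'],cv2.COLOR_RGB2HSV);o=cv2.inRange(hsv,(5,120,80),(20,255,255))
    for k in cv2.findContours(o,0,2)[0]:
        p=plane(c,k.reshape(-1,2),.145)
        if np.linalg.norm(p.mean(0)[:2]-[.56,-.28])<.05: print(n,'orange',k.reshape(-1,2).mean(0),p.mean(0).round(4))
    d=cv2.inRange(c['img'],(0,0,0),(48,48,48))
    for k in cv2.findContours(d,0,2)[0]:
        p=plane(c,k.reshape(-1,2),.145)
        if cv2.contourArea(k)>40 and np.linalg.norm(p.mean(0)[:2]-[.56,-.28])<.07: print(n,'dark',cv2.minEnclosingCircle(k),cv2.contourArea(k),p.mean(0).round(4))
i=cv2.imread('pics/scene3.png')[190:300,180:380];cv2.imwrite('pics/s3c.png',cv2.resize(i,None,fx=4,fy=4,interpolation=2))
E
```

```text
7.65 [ 0.50555535 -0.07681376  0.23717939] [ 0.15779666 -0.18175893 -1.8087931 ]
top None
scene {'L': np.float64(0.07698924031523295), 'C': array([ 0.5067, -0.074 ,  0.144 ]), 'yaw': np.float64(0.11547740384075444), 'bub': np.float64(0.020575441770433477), 'ext': (np.float64(0.009735050650793171), np.float64(0.030783124941602773)), 'lines': (None, None), 'n': 32}
wrist {'L': np.float64(0.07813528495191953), 'C': array([ 0.506 , -0.0763,  0.144 ]), 'yaw': np.float64(0.11761227739774327), 'bub': np.float64(0.02081364031097212), 'ext': (np.float64(0.012141805612384166), np.float64(0.028818910826852288)), 'lines': (np.float64(-0.015329447667073526), np.float64(0.014988027925328046)), 'n': 315}
top orange [423.84615385 220.        ] [ 0.5506 -0.2834  0.145 ]
top dark ((421.5, 221.5), 13.209944725036621) 348.0 [ 0.5434 -0.2756  0.145 ]
scene orange [213.44444444 214.55555556] [ 0.5512 -0.2787  0.145 ]
```

View pics/s3c.png

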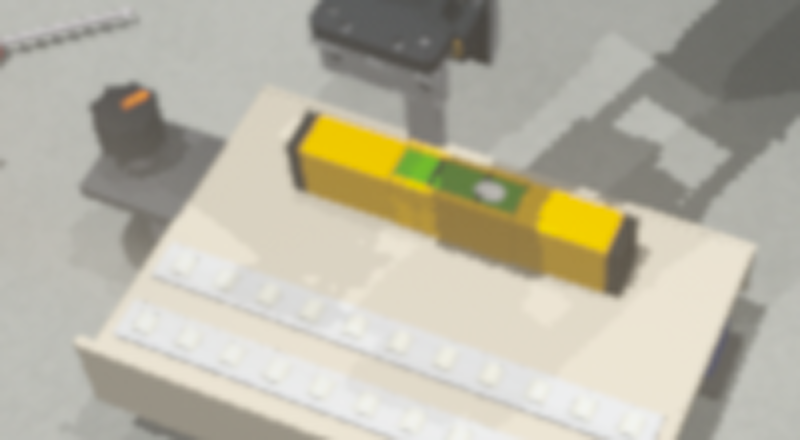

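The level lies centred on the strip, lengthwise, with the bubble at +20.8 mm (left end). That needs about 2.6 rad clockwise. The scene crop agrees, with the bubble left of its line and the knob at about (211,220) in the full image. Next I'll go above the knob, wound back so one grip covers the whole turn.

Emit:
jog_arm([
  [7.5,[0.6,0,-5],-0.13],
  [7.5,[1.2,0,-10],-0.26],
  [7.5,[1.8,0,-15],-0.39],
  [7.5,[2.3,0,-19],-0.52],
  [7.5,[2.5,0,-20.8],-0.65],
  [7.5,[2.5,0,-20.8],-0.78],
  [7.5,[2.5,0,-20.8],-0.9],
  [7.5,[2.5,0,-20.8],-1.03],
  [7.5,[2.5,0,-20.8],-1.03],
  [7.5,[2.5,0,-20.8],-1.03],
])

```text
time_s: 8.8
ee_pos: [0.5521, -0.281, 0.2364]
eef_rot: [-1.57, -0.0, 1.131]
force: [-0.2, -0.8, -0.6]
grip_width: 0.0753
```

Run:
```python
from bub import *
o=ctrl.get_obs();print(o['time_s'],o['ee_pos'],o['eef_rot'],o['qpos'].round(2))
c=shot('wrist');save(c,'w4.png');np.save('w4.npy',c,allow_pickle=True)
p=c['world_to_cam'] if 'world_to_cam' in c else np.linalg.inv(c['c2w'])
q=p@np.array([.553,-.281,.145,1]);K=c['camera_matrix'];print('expected knob px',K[0][2]+K[0][0]*q[0]/-q[2],K[1][2]-K[1][1]*q[1]/-q[2])
d=cv2.inRange(c['img'],(0,0,0),(48,48,48))
for k in cv2.findContours(d,0,2)[0]:
    if cv2.contourArea(k)>300:
        (x,y),r=cv2.minEnclosingCircle(k);print((round(x),round(y)),round(r),cv2.contourArea(k),plane(c,[(x,y)],.145).round(4))
```

```text
8.8 [ 0.55209909 -0.28095006  0.2364283 ] [-1.56952757e+00 -1.07831773e-04  1.13114953e+00] [-0.53  0.45  1.29 -0.    1.4  -1.66]
expected knob px 317.8045288152725 249.25105936799227
(320, 458) 320 45742.5 [[ 0.7394 -0.3668  0.145 ]]
(317, 246) 36 2572.0 [[ 0.5507 -0.2806  0.145 ]]
(418, 147) 25 979.0 [[ 0.5149 -0.1866  0.145 ]]
```

View pics/w4.png

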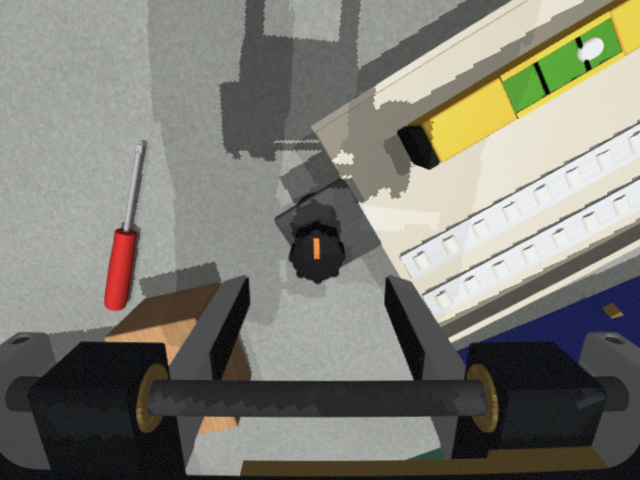

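Run:
```python
from bub import *
for f in('w4','top3'):
    c=np.load(f+'.npy',allow_pickle=True).item()
    v,u=np.mgrid[0:480,0:640];uv=np.c_[u.ravel(),v.ravel()];P=deep(c,uv)
    k=(np.hypot(P[:,0]-.555,P[:,1]+.282)<.035)&(P[:,2]>.136)&(P[:,2]<.155)&(c['range_z'].ravel()>0)
    x=P[k];print(f,k.sum(),np.median(x[:,2]))
    if k.sum()>5:(cx,cy),r=cv2.minEnclosingCircle(x[:,:2].astype(np.float32));print(cx,cy,r,x[:,:2].mean(0))
```

```text
w4 2269 0.1439859311697818
0.5591526031494141 -0.28505608439445496 0.022284042090177536 [ 0.55769335 -0.28440861]
top3 244 0.1442193768756458
0.5592778921127319 -0.28528735041618347 0.02186543494462967 [ 0.55812853 -0.28465495]
```

Emit:
jog_arm([
  [7.5,[-0.1,4,-0.6],0],
  [7.5,[-0.1,7.5,-0.6],0],
  [7.5,[-0.1,9.8,-0.6],0],
  [7.5,[-0.1,10.5,-0.6],0],
  [7.5,[-0.1,10.5,-0.6],0],
  [3,[-0.1,10.5,-0.6],0],
  [3,[-0.1,10.5,-0.6],0],
  [3,[-0.1,10.5,-0.6],0],
  [3,[-0.1,10.5,-0.6],0],
  [3,[-0.1,10.5,-0.6],0],
], grip_force=25)

```text
time_s: 9.85
ee_pos: [0.5578, -0.2837, 0.1327]
eef_rot: [-1.571, -0.002, 1.135]
force: [1.9, 4.2, 3.3]
grip_width: 0.0399
```

Emit:
jog_arm([
  [3,[0,0,0],0],
  [3,[0,0,0],0],
  [3,[0,0,0],0],
  [3,[0,0,0],0],
])

```text
time_s: 10.25
ee_pos: [0.5578, -0.2837, 0.1327]
eef_rot: [-1.571, -0.001, 1.135]
force: [1.7, 5.2, 2.1]
grip_width: 0.0396
```

Gripped (opening 39.6 mm, matching the 40 mm knob). Turning clockwise in two stages.

Emit:
jog_arm([
  [3,[0.05,0,0],0.13],
  [3,[0.05,0,0],0.26],
  [3,[0.05,0,0],0.39],
  [3,[0.05,0,0],0.52],
  [3,[0.05,0,0],0.65],
  [3,[0.05,0,0],0.78],
  [3,[0.05,0,0],0.91],
  [3,[0.05,0,0],1.04],
  [3,[0.05,0,0],1.17],
  [3,[0.05,0,0],1.3],
])

```text
time_s: 11.25
ee_pos: [0.5584, -0.2833, 0.1351]
eef_rot: [-1.57, -0.003, -0.169]
force: [-1.7, 9.5, 18.6]
grip_width: 0.0396
```

Emit:
jog_arm([
  [3,[0,0,0],0.13],
  [3,[0,0,0],0.26],
  [3,[0,0,0],0.39],
  [3,[0,0,0],0.52],
  [3,[0,0,0],0.65],
  [3,[0,0,0],0.78],
  [3,[0,0,0],0.91],
  [3,[0,0,0],1.0],
  [3,[0,0,0],1.0],
  [3,[0,0,0],1.0],
])

```text
time_s: 12.25
ee_pos: [0.5588, -0.2834, 0.1365]
eef_rot: [-1.567, -0.003, -1.165]
force: [-6.3, 11.4, 31.4]
grip_width: 0.0396
```

Emit:
jog_arm([
  [3,[0,0,0],0],
  [3,[0,0,0],0],
  [3,[0,0,0],0],
  [3,[0,0,0],0],
  [3,[0,0,0],0],
  [3,[0,0,0],0],
  [3,[0,0,0],0],
  [3,[0,0,0],0],
  [3,[0,0,0],0],
  [3,[0,0,0],0],
])

```text
time_s: 13.25
ee_pos: [0.5588, -0.2835, 0.1365]
eef_rot: [-1.567, -0.003, -1.165]
force: [-7.3, 11.1, 30.9]
grip_width: 0.0394
```

Run:
```python
from bub import *
o=ctrl.get_obs();print(o['time_s'],o['qpos'].round(2))
for n in('top','scene','wrist'):
    c=shot(n);save(c,n+'5.png');np.save(n+'5.npy',c,allow_pickle=True);print(n,bubble(c))
```

```text
13.25 [-0.53  0.54  1.39  0.    1.21  0.64]
top {'L': np.float64(0.07834105812220689), 'C': array([ 0.5053, -0.0777,  0.144 ]), 'yaw': np.float64(0.11314389056667551), 'bub': np.float64(0.00327404001646045), 'ext': (np.float64(-0.004468101638483973), np.float64(0.01238130239808253)), 'lines': (None, None), 'n': 39}
scene {'L': np.float64(0.07704840651240645), 'C': array([ 0.5053, -0.0735,  0.144 ]), 'yaw': np.float64(0.11510064729726421), 'bub': np.float64(0.0028677555397890785), 'ext': (np.float64(-0.007668358368147213), np.float64(0.013563985335922327)), 'lines': (None, None), 'n': 41}
wrist None
```

The bubble is at about +3 mm. The screw rises as it turns and loads the tool to 31 N, so I'll follow it up to relieve that and turn the remaining 0.37 rad.

Emit:
jog_arm([
  [3,[0,-0.2,0],0],
  [3,[0,-0.4,0],0.1],
  [3,[0,-0.45,0],0.2],
  [3,[0,-0.45,0],0.3],
  [3,[0,-0.45,0],0.37],
  [3,[0,-0.45,0],0.37],
  [3,[0,-0.45,0],0.37],
  [3,[0,-0.45,0],0.37],
  [3,[0,-0.45,0],0.37],
])

```text
time_s: 14.3
ee_pos: [0.5585, -0.2835, 0.1376]
eef_rot: [-1.568, -0.0, -1.535]
force: [5.2, 4.7, 2.3]
grip_width: 0.0396
```

Emit:
jog_arm([
  [7.5,[0,-0.45,0],0],
  [7.5,[0,-0.45,0],0],
  [7.5,[0,-0.45,0],0],
  [7.5,[0,0,0],0],
  [7.5,[0,-5,0],0],
  [7.5,[0,-9,0],0],
  [7.5,[0,-9,0],0],
  [7.5,[0,-9,0],0],
  [7.5,[0,-9,0],0],
  [7.5,[0,-9,0],0],
])

```text
time_s: 15.3
ee_pos: [0.5571, -0.2838, 0.2251]
eef_rot: [-1.573, 0.001, -1.535]
force: [0.2, 0.6, 0.6]
grip_width: 0.075
```

Run:
```python
from bub import *
o=ctrl.get_obs();print(o['time_s'],o['ee_pos'],o['eef_rot'],o['qpos'].round(2),o['force'])
for n in('top','scene','wrist'):
    c=shot(n);save(c,n+'6.png');np.save(n+'6.npy',c,allow_pickle=True);print(n,bubble(c))
```

```text
15.3 [ 0.55708806 -0.28384509  0.22511187] [-1.57293880e+00  1.33105631e-03 -1.53502943e+00] [-0.53  0.47  1.28 -0.    1.39  1.01] [0.19229514 0.63801813 0.56739565]
top {'L': np.float64(0.07836747781784227), 'C': array([ 0.5054, -0.0776,  0.144 ]), 'yaw': np.float64(0.12073886246122001), 'bub': np.float64(-0.00034779285077287195), 'ext': (np.float64(-0.009240571438135935), np.float64(0.00787931757494119)), 'lines': (None, None), 'n': 40}
scene {'L': np.float64(0.07704840651240645), 'C': array([ 0.5053, -0.0735,  0.144 ]), 'yaw': np.float64(0.11510064729726421), 'bub': np.float64(-0.0003611136867954706), 'ext': (np.float64(-0.01110391447745915), np.float64(0.009165826965212854)), 'lines': (None, None), 'n': 40}
wrist {'L': np.float64(0.08223464921969982), 'C': array([ 0.5056, -0.0759,  0.144 ]), 'yaw': np.float64(0.10980240451833034), 'bub': np.float64(0.00015490636201075404), 'ext': (np.float64(-0.009427605422670819), np.float64(0.009622472829001775)), 'lines': (np.float64(-0.014830561682122153), np.float64(0.016372479128219732)), 'n': 304}
```

The bubble is centred within 0.4 mm in all three views, with the level free. Now I'll close the fingers and press on the level's middle.

Emit:
jog_arm([
  [0,[-4,0,-1.8],0],
  [0,[-8,0,-3.6],0],
  [0,[-10.9,0,-4.8],0],
  [0,[-10.9,0,-4.8],0],
  [0,[-10.9,0,-4.8],0],
  [0,[-10.9,0,-4.8],0],
  [0,[-10.9,2.5,-4.8],0],
  [0,[-10.9,4.5,-4.8],0],
  [0,[-10.9,5.2,-4.8],0],
  [0,[-10.9,5.2,-4.8],0],
])

```text
time_s: 16.45
ee_pos: [0.5055, -0.1773, 0.1739]
eef_rot: [-1.572, 0.001, -1.536]
force: [0.5, -0.3, 0.6]
grip_width: 0.0007
```

Emit:
jog_arm([
  [0,[0,0.1,0],0],
  [0,[0,0.2,0],0],
  [0,[0,0.3,0],0],
  [0,[0,0.3,0],0],
  [0,[0,0.3,0],0],
])

```text
time_s: 16.95
ee_pos: [0.5056, -0.1768, 0.172]
eef_rot: [-1.57, -0.0, -1.535]
force: [1.0, -0.3, -0.0]
grip_width: 0.0005
```

Emit:
jog_arm([
  [0,[0,0.1,0],0],
  [0,[0,0.1,0],0],
  [0,[0,0.1,0],0],
])

```text
time_s: 17.25
ee_pos: [0.5056, -0.1768, 0.1707]
eef_rot: [-1.571, -0.0, -1.535]
force: [0.1, -0.1, 0.6]
grip_width: 0.0003
```

I under-shifted by 0.1 m along y and am above the level's end without touching. Raising and shifting.

Emit:
jog_arm([
  [0,[0,-1.5,0],0],
  [0,[-4,-1.5,0],0],
  [0,[-8,-1.5,0],0],
  [0,[-10,-1.5,0],0],
  [0,[-10,-1.5,0],0],
  [0,[-10,0,0],0],
  [0,[-10,0.1,0],0],
  [0,[-10,0.1,0],0],
  [0,[-10,0.1,0],0],
])

```text
time_s: 18.15
ee_pos: [0.5022, -0.0775, 0.1702]
eef_rot: [-1.57, -0.0, -1.536]
force: [0.8, -0.3, 0.2]
grip_width: 0.0004
```

Emit:
jog_arm([
  [0,[0,0.1,0],0],
  [0,[0,0.1,0],0],
  [0,[0,0.1,0],0],
])

```text
time_s: 18.45
ee_pos: [0.502, -0.0769, 0.1689]
eef_rot: [-1.571, -0.0, -1.535]
force: [-0.6, 1.4, 0.7]
grip_width: 0.0002
```

Emit:
jog_arm([
  [0,[0,0.1,0],0],
  [0,[0,0.1,0],0],
  [0,[0,0.1,0],0],
])

```text
time_s: 18.75
ee_pos: [0.502, -0.0769, 0.1677]
eef_rot: [-1.571, 0.0, -1.535]
force: [-0.4, 0.3, 0.1]
grip_width: 0.0007
```

Emit:
jog_arm([
  [0,[0,0.1,0],0],
  [0,[0,0.1,0],0],
  [0,[0,0.1,0],0],
])

```text
time_s: 19.05
ee_pos: [0.502, -0.0769, 0.1667]
eef_rot: [-1.571, 0.0, -1.535]
force: [-0.3, 0.4, 0.8]
grip_width: 0.0008
```

Emit:
jog_arm([
  [0,[0,0,0.35],0],
  [0,[0,0.05,0.35],0],
  [0,[0,0.05,0.35],0],
  [0,[0,0.05,0.35],0],
])

```text
time_s: 19.45
ee_pos: [0.5055, -0.0767, 0.1662]
eef_rot: [-1.571, 0.0, -1.535]
force: [0.2, 0.4, -0.4]
grip_width: 0.0005
```

Emit:
jog_arm([
  [0,[0,0.05,0],0],
  [0,[0,0.05,0],0],
  [0,[0,0.05,0],0],
])

```text
time_s: 19.75
ee_pos: [0.5055, -0.0768, 0.1658]
eef_rot: [-1.571, -0.0, -1.535]
force: [0.2, -0.8, 0.2]
grip_width: 0.001
```

Emit:
jog_arm([
  [0,[0,0.05,0],0],
  [0,[0,0.05,0],0],
  [0,[0,0.05,0],0],
])

```text
time_s: 20.05
ee_pos: [0.5055, -0.0768, 0.1653]
eef_rot: [-1.571, -0.0, -1.535]
force: [0.2, 0.4, 1.6]
grip_width: 0.0006
```

Emit:
jog_arm([
  [0,[0,0.07,0],0],
  [0,[0,0.07,0],0],
  [0,[0,0.07,0],0],
  [0,[0,0.07,0],0],
])

```text
time_s: 20.45
ee_pos: [0.5056, -0.0768, 0.1652]
eef_rot: [-1.57, -0.0, -1.535]
force: [-2.6, 1.2, 8.8]
grip_width: 0.0005
```

Emit:
jog_arm([
  [0,[0,0.05,0],0],
  [0,[0,0.05,0],0],
  [0,[0,0.05,0],0],
  [0,[0,0.05,0],0],
])

```text
time_s: 20.85
ee_pos: [0.5057, -0.0768, 0.1652]
eef_rot: [-1.57, -0.0, -1.535]
force: [-4.3, 1.2, 13.1]
grip_width: 0.0004
```

Emit:
jog_arm([
  [0,[0,0,0],0],
  [0,[0,0,0],0],
  [0,[0,0,0],0],
  [0,[0,0,0],0],
  [0,[0,0,0],0],
  [0,[0,0,0],0],
  [0,[0,0,0],0],
  [0,[0,0,0],0],
  [0,[0,0,0],0],
  [0,[0,0,0],0],
])

```text
time_s: 21.85
ee_pos: [0.5057, -0.0768, 0.1652]
eef_rot: [-1.57, -0.0, -1.535]
force: [-5.2, 1.2, 12.1]
grip_width: 0.0004
```

Run:
```python
from bub import *
o=ctrl.get_obs();print(o['time_s'],o['ee_pos'],o['force'])
z=[]
for n in('top','scene','wrist'):
    c=shot(n);save(c,n+'7.png');print(n,bubble(c))
t=cv2.imread('pics/top7.png')[180:280,260:410];s=cv2.imread('pics/scene7.png')[200:300,220:370]
w=cv2.imread('pics/wrist7.png')
a=cv2.resize(np.hstack([t,s]),(800,267),interpolation=2);b=np.zeros((300,800,3),np.uint8);b[:,:400]=cv2.resize(w,(400,300))
cv2.imwrite('pics/fin.png',np.vstack([a,b]))
```

```text
21.85 [ 0.50569717 -0.07676366  0.16522325] [-5.17765739  1.17067134 12.07844026]
top None
scene NoneTraceback (most recent call last):
  File "<stdin>", line 5, in <module>
  File "bub.py", line 15, in bubble
    ys,xs=np.nonzero(w);s=(plane(c,np.c_[xs,ys],z)-C)@e
                           ~~~~~^^^^^^^^^^^^^^^^^^
  File "h.py", line 15, in plane
    d=rays(c,uv)@c['c2w'][:3,:3].T;o=c['c2w'][:3,3]
      ~~~~^^^^^^
  File "h.py", line 12, in rays
    p=cv2.undistortPoints(np.array(uv,float).reshape(-1,1,2),K,np.array([k,0,0,0.])).reshape(-1,2)
      ~~~~~~~~~~~~~~~~~~~^^^^^^^^^^^^^^^^^^^^^^^^^^^^^^^^^^^^^^^^^^^^^^^^^^^^^^^^^^^
cv2.error: OpenCV(4.12.0) /io/opencv/modules/calib3d/src/undistort.dispatch.cpp:347: error: (-215:Assertion failed) CV_IS_MAT(_src) && CV_IS_MAT(_dst) && (_src->rows == 1 || _src->cols == 1) && (_dst->rows == 1 || _dst->cols == 1) && _src->cols + _src->rows - 1 == _dst->rows + _dst->cols - 1 && (CV_MAT_TYPE(_src->type) == CV_32FC2 || CV_MAT_TYPE(_src->type) == CV_64FC2) && (CV_MAT_TYPE(_dst->type) == CV_32FC2 || CV_MAT_TYPE(_dst->type) == CV_64FC2) in function 'cvUndistortPointsInternal'
```

Run:
```python
import cv2,numpy as np
w=cv2.imread('pics/wrist7.png');s=cv2.imread('pics/scene7.png')[190:310,200:380]
cv2.imwrite('pics/fin.png',np.hstack([cv2.resize(w,(400,300)),cv2.resize(s,(400,300),interpolation=2)]))
```

```text
(no output)
```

View pics/fin.png

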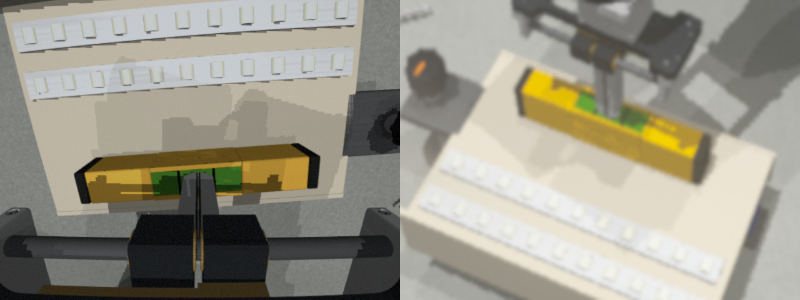

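The fingers hide the bubble when pressing at the exact middle. Nothing white shows past them, but I want to see it, so I'll press 35 mm further left instead.

Emit:
jog_arm([
  [0,[0,-0.6,0],0],
  [0,[0,-1.2,0],0],
  [0,[-3.5,-1.2,0],0],
  [0,[-3.5,-1.2,0],0],
  [0,[-3.5,-0.4,0],0],
  [0,[-3.5,-0.2,0],0],
  [0,[-3.5,-0.1,0],0],
  [0,[-3.5,-0.05,0],0],
  [0,[-3.5,-0.05,0],0],
  [0,[-3.5,-0.05,0],0],
])

```text
time_s: 23.0
ee_pos: [0.5043, -0.0422, 0.1653]
eef_rot: [-1.571, 0.001, -1.536]
force: [-4.9, 2.7, 13.7]
grip_width: 0.0004
```

Emit:
jog_arm([
  [0,[0,-0.02,-0.04],0],
  [0,[0,-0.02,-0.04],0],
  [0,[0,-0.02,-0.04],0],
  [0,[0,-0.02,-0.04],0],
  [0,[0,-0.02,-0.04],0],
  [0,[0,-0.02,-0.04],0],
  [0,[0,-0.02,-0.04],0],
  [0,[0,-0.02,-0.04],0],
  [0,[0,-0.02,-0.04],0],
  [0,[0,-0.02,-0.04],0],
])

```text
time_s: 24.0
ee_pos: [0.504, -0.0422, 0.1652]
eef_rot: [-1.57, 0.001, -1.536]
force: [-3.0, 3.3, 10.3]
grip_width: 0.0004
```

Run:
```python
from bub import *
o=ctrl.get_obs();print(o['time_s'],o['ee_pos'],o['force'])
im={}
for n in('top','scene','wrist'):
    c=shot(n);save(c,n+'8.png');im[n]=c['img'][:,:,::-1]
    np.save(n+'8.npy',c,allow_pickle=True)
    try: print(n,bubble(c))
    except Exception: print(n,'hidden')
cv2.imwrite('pics/fin2.png',np.hstack([cv2.resize(im['wrist'][170:370,100:500],(500,250),interpolation=2),cv2.resize(im['scene'][210:290,240:340],(300,250),interpolation=2)]))
```

```text
24.0 [ 0.5039925  -0.04221084  0.16521728] [-3.04303406  3.33869243 10.33162431]
top None
scene None
wrist {'L': np.float64(0.07965467803053013), 'C': array([ 0.5056, -0.0768,  0.144 ]), 'yaw': np.float64(0.11027692100005093), 'bub': np.float64(0.0001474866649675874), 'ext': (np.float64(-0.008846866986234707), np.float64(0.009710528698743927)), 'lines': (np.float64(-0.016323935387240758), np.float64(0.015628368168373454)), 'n': 524}
```

View pics/fin2.png

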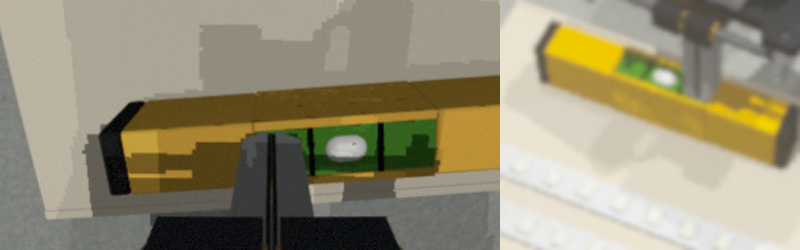

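The bubble sits midway between the lines (crop pixel 347,148, lines at 311 and 380), the press reads 10.3 N, and the level is centred. Handing in.

```bash
python3 -c "
from station import ctrl
print(ctrl.hand_in())"
```

```text
the job is handed in; nothing more can be done
None
```

The job is handed in at about 24 s of the 72 s allowed. The smaller level lies on the shelf's front strip with the bubble centred and the fingers still pressing. No verdict was reported.

**What I did:**
- **Placing:** I laid the level on the strip about 1 mm from its middle and within 0.01 rad of lengthwise, then let go.
- **Levelling:** The bubble started at +20.8 mm. I turned the knob about 2.67 rad clockwise in one grip.
- **Pressing:** I pressed with the closed fingers about 35 mm left of the level's middle.

**Last checks:**
- **Level free:** the bubble was within 0.4 mm of centre in all three views.
- **While pressing:** the bubble was 0.15 mm from centre, and the wrist force read 10.3 N down, so with its weight the level should bear about 14 N. There was also 3 to 4.5 N sideways.

**What went less well:**
- **Knob load:** the screw rising during the turn pushed up on the tool with about 31 N before I followed it up.
- **Pressing position:** my first move to the pressing place stopped 0.1 m short, without touching anything. My first press, at the exact middle, hid the bubble, so I moved to the left.
- **Hidden views:** in the final check the script found the bubble only in the wrist view. The scene crop showed it by eye, and I did not check the top picture by eye.
- **Bystanders:** I did not re-measure the other things on the table, but the arm never went near them.

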